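Set the viewer's cover to the reading angle

ROBOT

A 7-joint arm with a two-finger parallel gripper is mounted at the origin on a cart in front of the work surface, level with it; the furniture and walls round the work are solid. World frame = base frame: x ahead of the robot, y to its left, z up, the work surface at z = 0. Lengths are in mm, angles in rad, forces in N, time in s.
With the tool pointing down it reaches from about 425 to 875 mm from the base axis. Payload 9.9 kg.
Tool frame: the origin (TCP) lies midway between the tips of the shut fingers; the grasp point (between the pads) lies 19 mm behind it (robot.grip_point_offset is the distance from the TCP to the grasp point, in mm); z points along the fingers, y is the direction in which the jaws open and shut (so a half turn about z gives the same grasp; the last joint's range is limited). The gripper opens to 85 mm and grips with 20 to 120 N. Pads are 22 mm wide; open, the fingers measure 114 mm over their backs; the gripper's body (76 mm by 85 mm) begins 54 mm behind the grasp point. The pads swing forward as they close: fully open they stand 13 mm farther back than shut.
Start: joints at [1.236, 0.576, 0.025, 1.437, -0.015, 1.129, -0.057], TCP at [167.525, -653.884, 231.289] pointing down, gripper open.
Joint ranges: [-2.76, 2.76], [-0.34, 2.15], [-1.52, 1.57], [0.19, 2.46], [-1.09, 4.23], [0.17, 1.99], [-2.82, 2.82]. Speed limits (rad/s): [2.22, 2.22, 3.01, 3.01, 3.14, 3.14, 3.14].

INTERFACE

Orientations are given as [roll, pitch, yaw] about the fixed x, y, z axes, in that order (R = Rz(yaw) Ry(pitch) Rx(roll)).
In Python, from station import robot, cams gives the robot as it stands. Calls block until the motion is done:
- robot.move_ptp(position, orientation): joint-space move of the TCP to a pose.
- robot.move_l(position, speed=150, attitude=None): straight line of the TCP; attitude=None keeps the orientation; speed is the mean speed in mm/s.
- robot.goto_joints(angles): joint-space move.
- robot.command_gripper(opening, f_grip=None): finger opening in mm; f_grip is the grip in N (None keeps the last); returns when the fingers have stopped.
- robot.hold(seconds).
- robot.solve_ik(position, orientation): joint angles nearest the present ones, or None.
- cams.read_camera(name): name is "side" or "top"; returns a dict with "img" (400x640x3 uint8, red, green, blue), "z_map" (400x640 float32, mm along the optical axis (not along the pixel's ray), 0 where there is no reading), "mtx" (3x3 intrinsics, pixels), "dist" ([k1, k2, p1, p2, k3] as OpenCV has them; the pictures are not rectified), "extrinsics" (4x4, takes a point from camera to world coordinates). Camera axes: x right, y up, looking along -z (the intrinsics and any distortion apply to the point x, -y, -z); pixel columns grow to the right and rows downward; lengths in mm; the calibration is good to about 2 mm. A picture is of the moment at which its call begins.
A pose or a line that the arm cannot do raises robot.MotionError and nothing moves.
- robot.close_job(): hands the job in, once; it reports no verdict.
Readings, each from a call of its own:
- robot.current_t(): time.
- robot.current_joint_positions(): joint angles.
- robot.current_dq(): joint speeds.
- robot.current_joint_torque(): joint torques, N m.
- robot.current_tcp_pos(): TCP position.
- robot.current_ee_rot(): TCP orientation.
- robot.current_wrist_force(): force on the tool from outside, world axes, zero at the start.
- robot.current_ft_torque(): the same for the moment, N m.
- robot.current_gripper_width(): finger opening in mm.
Only numpy, scipy, OpenCV 4.12 (cv2) and the standard library are available. Lean on these libraries where they do the work, as an engineer would, in place of code of your own. Each camera call takes 0.05 s, during which the arm holds its last target.

TASK

Press the release button of the viewing box so that its cover springs open, then take the cover by its bar handle and fold it further up until, once you have let go, it stands in line with the pointer arm on the side of the box. The hinge gives: the cover springs back when released, so check and correct it. Do not shift the pointer or disturb the things around.

Things in the scene. Friction and masses are not known exactly. Their poses are not given: they have to be found in the camera images.
- viewer: White viewing box, 170 (x) x 280 (y) x 50 mm high, fixed to the worktop. Origin: centre of its underside; x points from its front (robot side) to its back, where the hinge is, y to its left, z up. A petri dish is fixed in the recess under the cover. The button is on the strip along its right (-y) side, the pointer on its left side.
- release (a joint): Travel of the release button, m: 0 up, 0.006 fully down. Sprung, fully down takes about 3 N plus about 1 N of latch friction; the latch lets go at about 4 mm.
- release_top (a point): Centre of the top face of the release button, a plain grey 28 mm disc, pressed straight down, at the front of the control strip. A black latch housing 22 mm high stands between it and the cover.
- cover: The cover: clear panel in a grey frame, 140 x 160 x 6 mm, bar handle at its front. Origin on the hinge axis, in the middle of its width; y lies along the hinge, -x points from the hinge along the panel to the handle. Shut, latched and level at first. Once released, a spring lever lifts it to its stop, about 0.42 rad (24 degrees) up; it stays there by friction and can be folded on, to about 1.5 rad.
- cover_hinge (a point): Middle of the cover's hinge axis, fixed to the box, 60 mm above the worktop. A stiff friction hinge: 0.45 N m plus the cover's weight (0.15 to 0.4 kg, centre of mass 90 mm from it), so 2 to 5 N at the handle. The cover also yields elastically, 1.6 N m per rad, so on letting go it springs back by about 0.28 to 0.43 rad, then stays.
- cover_handle (a point): Centre of the cover's bar handle: a round steel bar, 10 mm thick, parallel to the hinge axis, 185 mm from it, 110 mm clear between its two side arms, with 35 mm of open space between bar and panel. It may be pinched from above and turns in the fingers.
- pointer: Dark steel pointer arm, 130 mm long, on the left side of the box, clamped at the wanted angle (0.85 to 1.10 rad above level, different each time). Origin on the cover's hinge axis, y along that axis; its -x axis points from the hinge to the pointer's tip. The cover is set right when its x axis is parallel to the pointer's x axis.
- pointer_tip (a point): Tip of the pointer arm, 125 mm from the hinge axis.
- beaker: Small beaker, 46 x 44 x 58 mm, a bystander to the left of the box; origin under its centre.
- marker: Marker pen lying in front of the box, 135 mm long, a bystander; origin under its centre.
- tape: Roll of tape lying flat, 96 mm across, 25 mm high, a bystander to the right of the box; origin under its centre.
- dish_closed: Petri dish, 91 mm across, 16 mm high, a bystander at the front left; origin under its centre.

How it is judged (in metres and radians):
On the way, in this order (a step that is already met when the one before it is completed fails the run):
1. the release button is pressed (value of joint release above 0.0025 m).
2. the cover has sprung open to its stop (z of cover_handle in the frame of viewer between 0.108 and 0.165 m), for 0.2 s.
At the end, for the whole second after the job is handed in: The released cover stands at rest, parallel to the pointer arm within 0.05 rad (3 degrees) (angle between the x axis of cover and the x axis of pointer, either way round below 0.05 rad and angular speed of cover below 0.05 rad/s); the robot touches nothing.
It fails at once if the pointer was shifted (its tip by more than 6 mm) (distance of pointer_tip from where it was at the start of the episode above 0.006 m).
It fails at once if a bystander was moved by more than 30 mm (distance of any of beaker, marker, tape, dish_closed from where it was at the start of the episode above 0.03 m).
It also fails if it takes over 58 s, if anything falls off the work surface, if the arm or the gripper's body presses on something with over 40 N, if the wrist force passes 120 N, or if a joint passes its speed limit or range.

## Working session

There is one attempt and no reset: what is moved stays moved. The work goes in short steps, each a Python script; the robot and the scene stay as the last script left them, time stands still between calls to the robot, and variables do not carry over. Pictures are saved under pics/ and viewed, and the job is handed in when it is done.

```bash
ls; mkdir -p pics; python3 - <<'E'
from station import robot, cams
import cv2, numpy as np
for n in ("side","top"):
    d=cams.read_camera(n)
    cv2.imwrite(f"pics/{n}0.png",d["img"][:,:,::-1])
    np.savez(f"{n}0.npz",**d)
    print(n,d["mtx"].tolist(),d["dist"],np.round(d["extrinsics"],3).tolist())
print(robot.current_t(),robot.current_ee_rot(),robot.current_tcp_pos())
E
```

```text
pics
side [[388.5796406523047, 0.0, 324.20631581511225], [0.0, 388.5796406523047, 199.56290581415195], [0.0, 0.0, 1.0]] [-0.05674971  0.          0.          0.          0.        ] [[-0.997, -0.045, 0.062, 575.805], [0.075, -0.435, 0.897, 844.388], [-0.013, 0.899, 0.437, 467.113], [0.0, 0.0, 0.0, 1.0]]
top [[520.6497787945384, 0.0, 316.6145403624873], [0.0, 520.6497787945384, 199.56026280356446], [0.0, 0.0, 1.0]] [-0.16532825  0.          0.          0.          0.        ] [[-0.078, 0.977, -0.198, 268.044], [-0.997, -0.075, 0.021, 59.874], [0.006, 0.199, 0.98, 1350.29], [0.0, 0.0, 0.0, 1.0]]
0.1 [-3.14010770e+00  6.59614734e-05  2.50816320e-01] [ 167.42417162 -653.4911371   230.52756724]
```

View pics/side0.png

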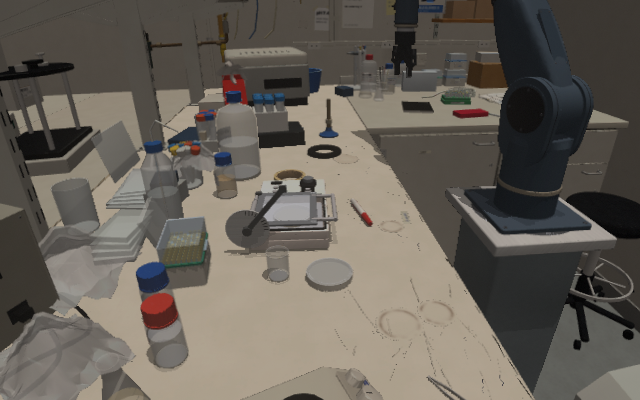

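View pics/top0.png

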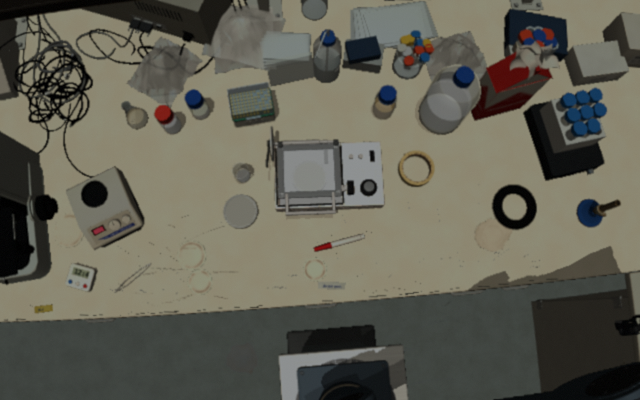

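```bash
python3 - <<'E'
import cv2
a=cv2.imread("pics/top0.png")[110:260,220:440]; cv2.imwrite("pics/topc.png",cv2.resize(a,None,fx=3.6,fy=3.6,interpolation=cv2.INTER_CUBIC))
a=cv2.imread("pics/side0.png")[150:300,210:410]; cv2.imwrite("pics/sidec.png",cv2.resize(a,None,fx=4,fy=4,interpolation=cv2.INTER_CUBIC))
E
```

```text
(no output)
```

View pics/topc.png

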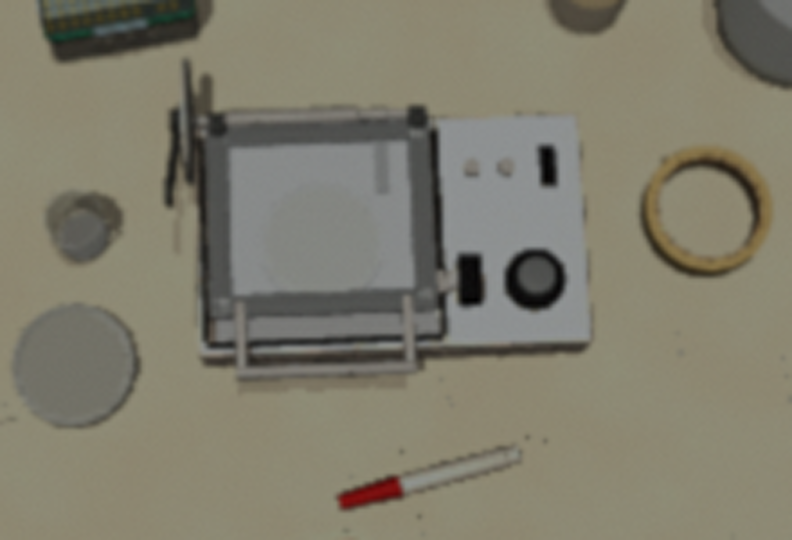

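View pics/sidec.png

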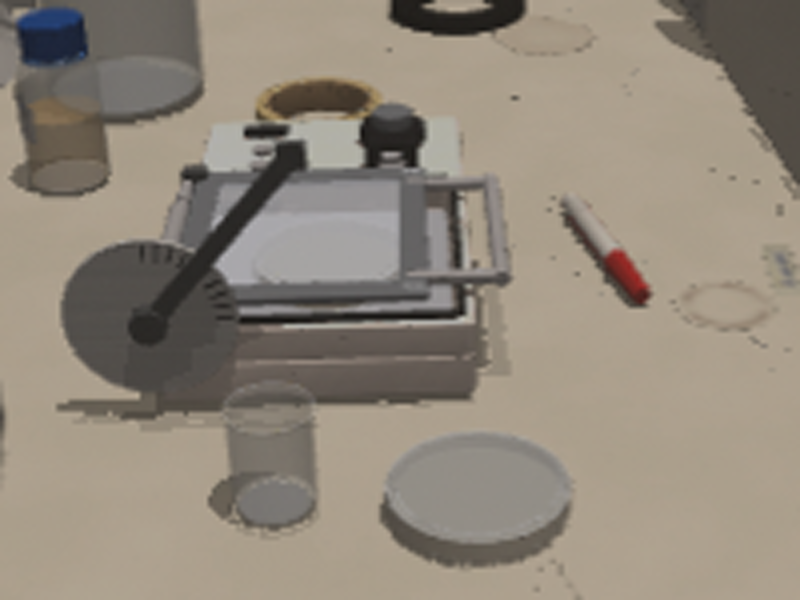

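```bash
cat > h.py <<'E'
import numpy as np, cv2
def ray(d,px):
    p=np.array(px,float).reshape(-1,1,2)
    u=cv2.undistortPoints(p,np.array(d["mtx"]),np.array(d["dist"])).reshape(-1,2)
    r=np.c_[u[:,0],-u[:,1],-np.ones(len(u))]
    E=np.array(d["extrinsics"]); return E[:3,3], r@E[:3,:3].T   # ray unit depth
def p3(d,px,k=0):
    o,r=ray(d,px); out=[]
    for (c,rw),rr in zip(px,r):
        c,rw=int(round(c)),int(round(rw))
        z=d["z_map"][rw-k:rw+k+1,c-k:c+k+1]; z=z[z>0]
        out.append(o+rr*(np.median(z) if z.size else np.nan))
    return np.array(out)
def plane(d,px,n,c):  # n.x=c
    o,r=ray(d,px); n=np.array(n,float)
    return o+r*((c-o@n)/(r@n))[:,None]
def project(d,P):
    E=np.array(d["extrinsics"]); q=(np.atleast_2d(P)-E[:3,3])@E[:3,:3]
    q=q*[1,-1,-1]
    return cv2.projectPoints(q.reshape(-1,1,3),np.zeros(3),np.zeros(3),np.array(d["mtx"]),np.array(d["dist"]))[0].reshape(-1,2)
E
python3 - <<'E'
from h import *
np.set_printoptions(precision=1,suppress=True)
T=dict(np.load("top0.npz"));S=dict(np.load("side0.npz"))
tc=lambda *a:[(220+x/3.6,110+y/3.6) for x,y in a]
sc=lambda *a:[(210+x/4,150+y/4) for x,y in a]
print("button",p3(T,tc((537,270)),1))
print("box corners (z=50) R-back,R-front,L-front", plane(T,tc((580,116),(588,342),(203,348)),[0,0,1],50))
print("strip depth pts",p3(T,tc((500,200),(500,320),(560,220)),1))
print("handle ends",p3(T,tc((245,375),(330,372),(412,366))),plane(T,tc((245,375),(330,372),(412,366)),[0,0,1],60))
print("hinge knobs",p3(T,tc((216,124),(417,117)),1))
print("pointer piv/tip side depth",p3(S,sc((148,327),(292,152),(220,240)),0))
print("bystanders",p3(T,tc((84,228),(76,365),(430,482),(708,210)),1))
E
```

```text
button [[ 553.9 -103.2   72.7]]
box corners (z=50) R-back,R-front,L-front [[ 671.2 -149.    50. ]
 [ 504.1 -137.1   50. ]
 [ 520.8  135.    50. ]]
strip depth pts [[ 611.8  -84.4   52.4]
 [ 524.3  -76.    51.9]
 [ 594.8 -126.5   48.5]]
handle ends [[497.  106.2  62.2]
 [494.   47.   65.5]
 [493.6 -10.2  66.6]] [[497.4 106.3  60. ]
 [495.   46.9  60. ]
 [494.8 -10.6  60. ]]
hinge knobs [[679.1 114.6  68.5]
 [673.3 -29.2  68.6]]
pointer piv/tip side depth [[687.3 148.4  62.2]
 [608.  148.  156.6]
 [646.9 145.3 108.8]]
bystanders [[ 627.5  220.5    2.1]
 [ 521.6  229.5   17.6]
 [ 417.8  -18.9   13.3]
 [ 606.  -245.4    1.6]]
```

```bash
python3 - <<'E'
import cv2
from h import *
np.set_printoptions(precision=1,suppress=True)
a=cv2.imread("pics/top0.png")[130:220,262:392]; cv2.imwrite("pics/topd.png",cv2.resize(a,None,fx=6,fy=6,interpolation=cv2.INTER_NEAREST))
a=cv2.imread("pics/side0.png")[175:255,220:345]; cv2.imwrite("pics/sided.png",cv2.resize(a,None,fx=6,fy=6,interpolation=cv2.INTER_NEAREST))
T=dict(np.load("top0.npz"))
# map of 3D points over region: top-surface strip mask
vv,uu=np.mgrid[130:225,262:392]
px=np.c_[uu.ravel(),vv.ravel()].astype(float)
P=p3(T,px)
np.save("P.npy",P.reshape(uu.shape+(3,)))
g=T["img"][130:225,262:392].astype(int).min(2).ravel()
m=(g>135)&(P[:,2]>45)&(P[:,2]<58)&(px[:,0]>343)
print(m.sum(), P[m].mean(0), P[m].std(0))
mm=np.zeros(uu.size,np.uint8); mm[m]=255
q=cv2.minAreaRect(P[m][:,:2].astype(np.float32)); print(q)
E
```

```text
1630 [596.1 -92.1  51.1] [48.8 28.4  2.5]
((591.9365234375, -92.10734558105469), (97.04523468017578, 165.06185913085938), 86.45006561279297)
```

View pics/topd.png

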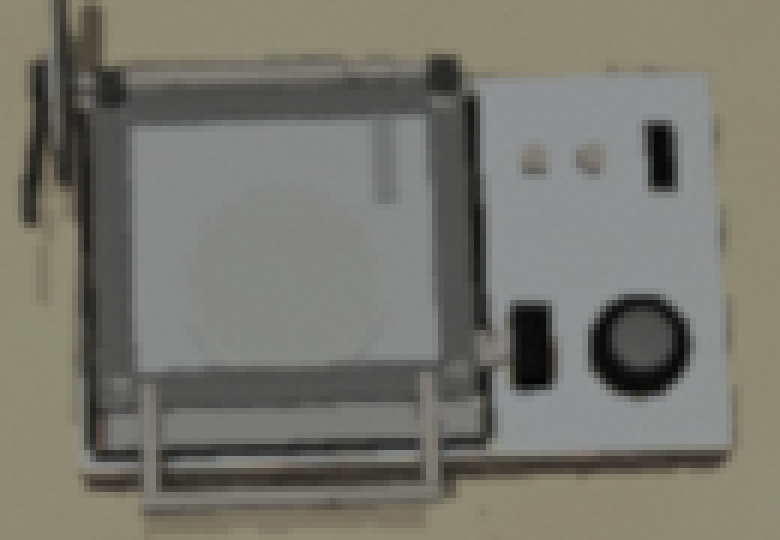

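View pics/sided.png

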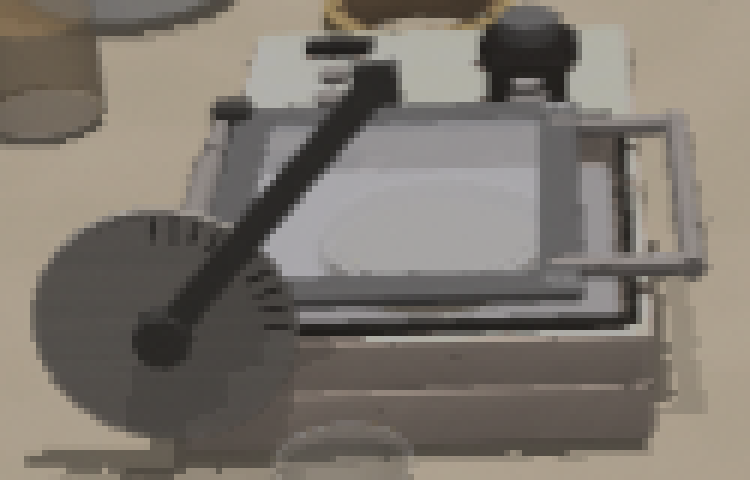

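```bash
python3 - <<'E'
from h import *
from scipy.optimize import least_squares
np.set_printoptions(precision=3,suppress=True)
T=dict(np.load("top0.npz"));S=dict(np.load("side0.npz"))
t=lambda x,y:(262+x/6-.5,130+y/6-.5); s=lambda x,y:(220+x/6-.5,175+y/6-.5)
def pts(p):
    X,Y,yaw,h,c,w=p[:6]
    L=np.array([[85,-140,50],[-85,-140,50],[-85,140,50],[h-185,c+w,60],[h-185,c-w,60],[-85,-140,50],[-85,140,50],[h-185,c+w,60],[h-185,c-w,60],[-85,140,0]],float)
    R=np.array([[np.cos(yaw),-np.sin(yaw),0],[np.sin(yaw),np.cos(yaw),0],[0,0,1]])
    return L@R.T+[X,Y,0]
ot=np.array([t(712,75),t(732,450),t(82,470),t(146,503),t(445,492)])
os_=np.array([s(632,25),s(652,335),s(703,267),s(682,120),s(650,450)])
def pred(p):
    P=pts(p); return np.r_[project(T,P[:5]),project(S,P[[0+5-5+0]] if 0 else P[[0]]*0+P[[1]]),project(S,P[[2]]),project(S,P[[3,4]]),project(S,P[[9]])]
obs=np.r_[ot,os_]
f=lambda p:(pred(p)-obs).ravel()
r=least_squares(f,[595,0,-0.06,75,45,60],loss="soft_l1")
print(r.x); print(f(r.x).reshape(-1,2))
p=r.x
def piv_plane(off):
    pass
yaw=p[2]; ex=np.array([np.cos(yaw),np.sin(yaw),0]); ey=np.array([-np.sin(yaw),np.cos(yaw),0])
H=np.array([p[0],p[1],0])+ex*p[3]+ey*p[4]+[0,0,60]
print("hinge",H,"handle",H-185*ex)
pv,tp=s(163,338),s(377,82)
# pointer centerline points on the arm
q3=p3(S,[pv,tp]); print("depth",q3,(q3-H)@ey)
for off in (88,95,100,105,110):
    q=plane(S,[pv,tp],ey,H@ey+off); d=q[1]-q[0]
    print(off,q.tolist(),"angle",np.arctan2(d[2],-(d@ex)),np.linalg.norm(d), (q[0]-H)@ex,q[0][2])
# dark arm pixels
g=S["img"].astype(int).max(2)
m=np.zeros(g.shape,np.uint8); cv2.line(m,tuple(int(v) for v in s(200,295)),tuple(int(v) for v in s(365,100)),255,7)
v,u=np.nonzero((m>0)&(g<62)); P=p3(S,np.c_[u,v].astype(float)); off=(P-H)@ey; print(len(P),np.percentile(off,[5,25,50,75,95]))
k=abs(off-np.median(off))<10;P=P[k]
a=np.c_[-(P-H)@ex,P[:,2]-60]; l=cv2.fitLine(a.astype(np.float32),cv2.DIST_HUBER,0,.01,.01).ravel(); print(l,np.arctan2(l[1],l[0]))
# image line of the dark pixels
l2=cv2.fitLine(np.c_[u,v].astype(np.float32),cv2.DIST_HUBER,0,.01,.01).ravel();
a2=[(l2[2]-20*l2[0],l2[3]-20*l2[1]),(l2[2]+20*l2[0],l2[3]+20*l2[1])]
q=plane(S,a2,ey,H@ey+100);d=q[1]-q[0];print("imline angle",np.arctan2(abs(d[2]),abs(d@ex)))
E
```

```text
[596.987  -4.643  -0.05   82.319  48.066  62.65 ]
[[ 0.668 -1.112]
 [ 0.982  0.005]
 [-0.487 -0.379]
 [ 0.268 -0.017]
 [ 0.193  0.484]
 [ 0.003  0.265]
 [ 0.245  0.346]
 [-0.602  0.604]
 [ 0.199  0.415]
 [ 0.767  1.119]]
hinge [681.604  39.251  60.   ] handle [496.834  48.49   60.   ]
depth [[687.837 147.577  63.935]
 [609.243 148.785 156.654]] [108.501 105.783]
88 [[691.1642696848289, 126.8833115010865, 51.96132893286767], [610.1006968481158, 130.936562634594, 148.68853673481738]] angle 0.8726580843326537 126.26909524886099 5.1724829725576695 51.96132893286767
95 [[690.0282824831341, 133.9488567277133, 56.04949036324342], [609.7629739546094, 137.96219393195793, 151.82418799426148]] angle 0.8726580843326526 125.02567470326717 3.6850703627134576 56.04949036324342
100 [[689.2168630533521, 138.99567474673245, 58.96960567065463], [609.5217433163906, 142.98050200150362, 154.06393889386442]] angle 0.8726580843326533 124.13751717070008 2.6226327842532235 58.96960567065463
105 [[688.40544362357, 144.04249276575172, 61.88972097806595], [609.2805126781717, 147.9988100710492, 156.30368979346736]] angle 0.8726580843326529 123.24935963813296 1.5601952057929835 61.88972097806595
110 [[687.594024193788, 149.08931078477087, 64.80983628547716], [609.0392820399529, 153.0171181405949, 158.5434406930703]] angle 0.8726580843326536 122.36120210556587 0.49775762733274953 64.80983628547716
259 [nan nan nan nan nan]Traceback (most recent call last):
  File "<stdin>", line 36, in <module>
cv2.error: OpenCV(4.12.0) /io/opencv/modules/imgproc/src/linefit.cpp:50: error: (-215:Assertion failed) count > 0 in function 'fitLine2D_wods'
```

```bash
python3 - <<'E'
from station import robot
import numpy as np
np.set_printoptions(precision=2,suppress=True)
print(robot.current_joint_positions(), robot.grip_point_offset)
for yaw in (np.pi/2-.05,-np.pi/2-.05):
    o=[np.pi,0,yaw]
    print(yaw)
    for p in ([554,-103,150],[554,-103,66],[512,47,116],[512,47,200],[570,45,204],[650,41,225]):
        print(p,robot.solve_ik(p,o))
E
```

```text
[ 1.24  0.58  0.02  1.44 -0.02  1.13 -0.06] 18.700000000000003
1.5207963267948965
[554, -103, 150] [ 0.38  0.52 -0.43  1.83  0.28  0.85 -0.23]
[554, -103, 66] [ 0.35  0.63 -0.38  1.91  0.36  0.67 -0.3 ]
[512, 47, 116] [ 0.17  0.52 -0.52  1.99  0.38  0.73 -0.62]
[512, 47, 200] [ 0.23  0.41 -0.58  1.89  0.28  0.92 -0.53]
[570, 45, 204] [ 0.19  0.48 -0.53  1.74  0.28  0.99 -0.49]
[650, 41, 225] [ 0.16  0.58 -0.5   1.5   0.29  1.14 -0.45]
-1.6207963267948966
[554, -103, 150] [-0.16  0.53  0.39  1.85 -0.27  0.81 -2.82]
[554, -103, 66] [-0.17  0.66  0.42  1.93 -0.42  0.64 -2.67]
[512, 47, 116] [ 0.59  0.8  -1.29  1.98  0.88  1.1   1.99]
[512, 47, 200] [ 0.62  0.65 -1.29  1.88  0.68  1.16  2.17]
[570, 45, 204] [ 0.58  0.73 -1.29  1.73  0.74  1.27  2.2 ]
[650, 41, 225] [ 0.51  0.83 -1.29  1.49  0.8   1.43  2.28]
```

```bash
python3 - <<'E'
from station import robot,cams
import numpy as np, cv2
np.set_printoptions(precision=2,suppress=True)
o=[np.pi,0,np.pi/2-.05]
robot.command_gripper(0,40)
robot.move_ptp([430,-380,250],o)
robot.move_ptp([554,-103,130],o)
robot.move_l([554,-103,82],120)
print(robot.current_t(),robot.current_tcp_pos(),robot.current_wrist_force(),robot.current_gripper_width())
f0=robot.current_wrist_force()
for z in np.arange(78,63.9,-1.0):
    robot.move_l([554,-103,z],40)
    f=robot.current_wrist_force()-f0
    print(z,robot.current_tcp_pos()[2],f,round(robot.current_t(),2))
    if f[2]>9: break
robot.hold(0.2)
d=cams.read_camera("side"); cv2.imwrite("pics/side1.png",cv2.resize(d["img"][120:280,200:420,::-1],None,fx=3.6,fy=3.6))
E
```

```text
4.075 [ 554.14 -103.54   82.34] [-0.34  0.1   0.23] 0.05512523945401849
78.0 78.37762483034255 [ 0.1  -0.73  0.47] 4.33
77.0 77.13118427610755 [-0.19 -0.07 -0.62] 4.58
76.0 75.93219317913943 [0.   0.59 0.45] 4.83
75.0 74.93059525225881 [ 0.57 -0.63 -0.57] 5.08
74.0 73.93028158090424 [-0.52  0.13  0.19] 5.33
73.0 72.91676000419496 [-0.17 -0.74  0.26] 5.58
72.0 72.09341379174002 [0.07 1.24 2.03] 5.83
71.0 71.22126550984964 [-0.18 -0.82  4.21] 6.08
70.0 70.21378621751234 [-0.27 -0.31  4.63] 6.33
69.0 69.25804922098925 [-0.21 -0.12  5.62] 6.58
68.0 68.23946552022147 [-0.88 -0.95  5.15] 6.83
67.0 67.00177877132171 [ 0.75 -0.49  2.5 ] 7.08
66.0 66.15932126750862 [-0.97 -1.26  4.59] 7.33
65.0 65.96462682052392 [-3.56  0.14 14.58] 7.58
```

View pics/side1.png

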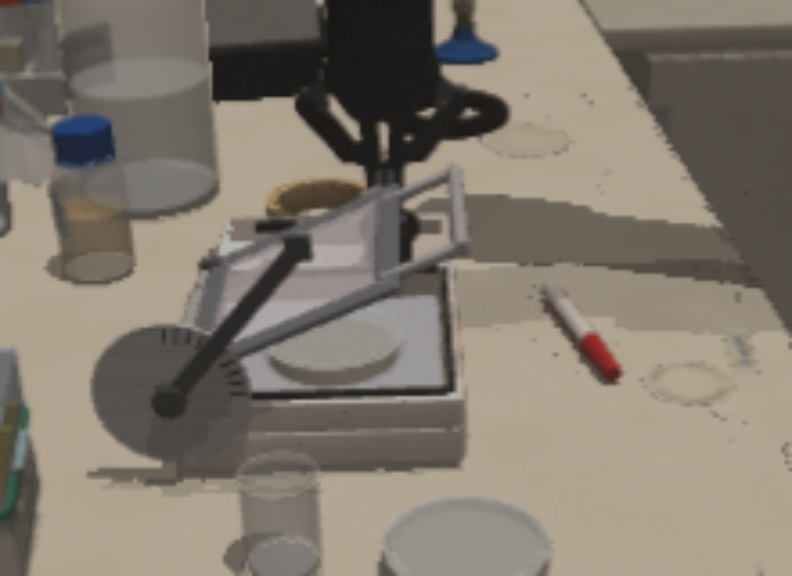

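```bash
cat >> h.py <<'E'
H=np.array([681.6,39.25,60.]); YAW=-0.05
ex=np.array([np.cos(YAW),np.sin(YAW),0]); ey=np.array([-np.sin(YAW),np.cos(YAW),0])
def hp(th,r=185): return H-ex*r*np.cos(th)+np.array([0,0,r*np.sin(th)])
def ang(P):
    d=np.asarray(P)-H; return np.arctan2(d[2],-(d@ex)), np.hypot(d[2],d@ex)
E
python3 - <<'E'
from station import robot,cams
from h import *
np.set_printoptions(precision=2,suppress=True)
robot.move_l([554,-103,200],200)
for n,c in (("side",(120,280,200,420)),("top",(100,240,240,420))):
    d=cams.read_camera(n); np.savez(n+"2.npz",**d); a,b,e,f=c
    cv2.imwrite(f"pics/{n}2.png",cv2.resize(d["img"][a:b,e:f,::-1],None,fx=3.6,fy=3.6))
print(robot.current_t())
S=dict(np.load("side2.npz"))
for th in (.4,.42,.44,.46): print(th,((project(S,[hp(th)+ey*62,hp(th)-ey*62])-[200,120])*3.6).tolist())
E
```

```text
8.75
0.4 [[464.61561744473437, 249.51817415599797], [457.71120363536215, 171.702124157271]]
0.42 [[462.0195295533507, 244.225672728616], [455.41919878872807, 166.92846956687677]]
0.44 [[459.2971022478249, 238.96397842448778], [453.01743104006437, 162.18487033544685]]
0.46 [[456.4488664979901, 233.73564404479956], [450.50644219425686, 157.47358413405905]]
```

View pics/side2.png

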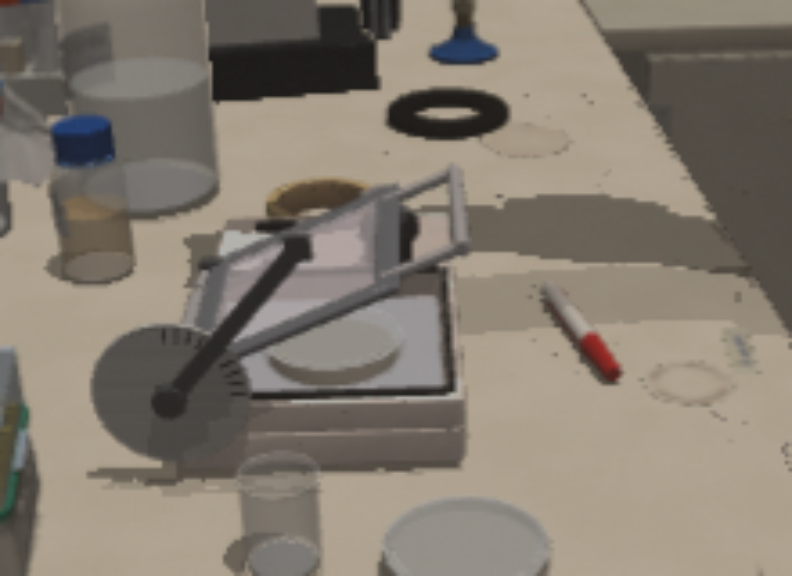

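View pics/top2.png

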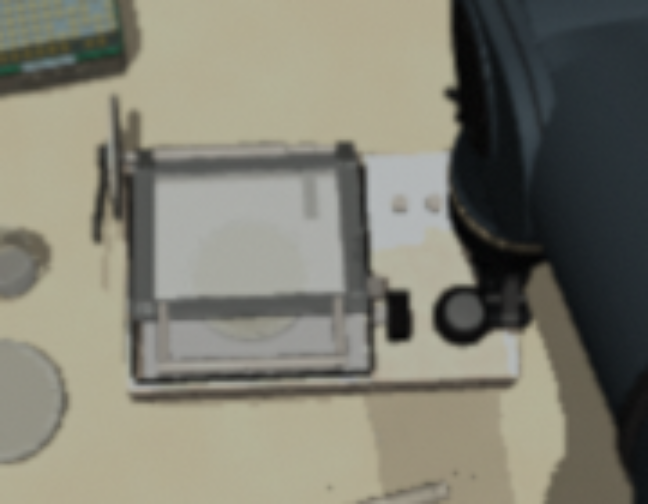

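```bash
cat > m.py <<'E'
from station import robot,cams
from h import *
np.set_printoptions(precision=2,suppress=True)
OR=[np.pi,0,np.pi/2-.05]
G=18.7
OFF=np.zeros(3)
def go(th,speed=120,up=0):
    robot.move_l(list(hp(th)+OFF+np.array([0,0,up-G])),speed,OR)
def force(f0,n=5):
    F=[]
    for _ in range(n):
        robot.hold(0.02); F.append(robot.current_wrist_force())
    return np.mean(F,0)-f0
def tanrad(f,th):
    t=ex*np.sin(th)+np.array([0,0,np.cos(th)]); r=-ex*np.cos(th)+np.array([0,0,np.sin(th)])
    return round(f@t,2),round(f@r,2)
def snap(n,crop,name):
    d=cams.read_camera(n); np.savez(name+".npz",**d); a,b,e,f=crop
    cv2.imwrite(f"pics/{name}.png",cv2.resize(d["img"][a:b,e:f,::-1],None,fx=3.6,fy=3.6,interpolation=cv2.INTER_CUBIC)); return d
E
python3 - <<'E'
from m import *
th=0.41
print(hp(th))
robot.move_ptp(list(hp(th)+[0,0,60-G]),OR)
robot.command_gripper(28,40)
f0=force(0,10); print(f0)
go(th,80)
print(robot.current_tcp_pos(),force(f0),robot.current_t())
snap("side",(120,280,200,420),"side3")
E
```

```text
[512.14  47.73 133.74]
[-0.13 -0.09 -0.09]
[512.44  47.86 115.37] [0.11 0.26 0.16] 10.9583
```

View pics/side3.png

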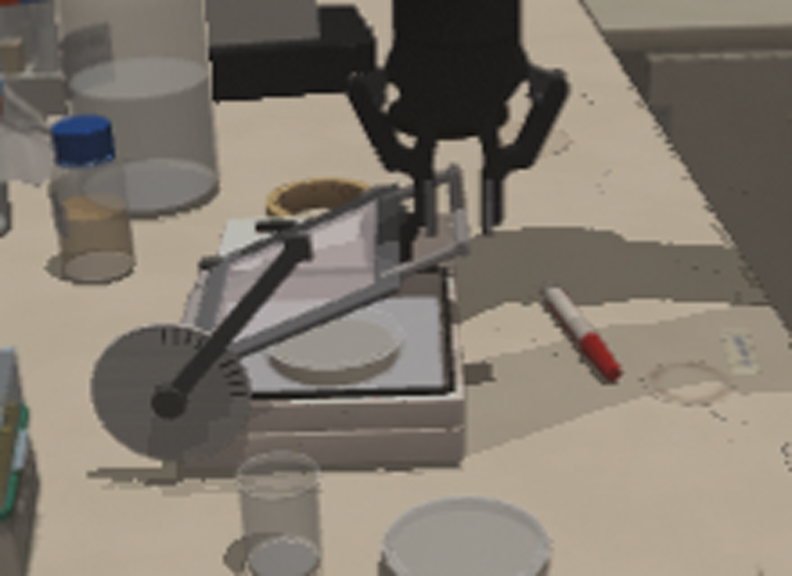

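```bash
python3 - <<'E'
from m import *
f0=force(0,6)
robot.command_gripper(0,35)
print("w",robot.current_gripper_width(),force(f0),robot.current_t())
for th in np.arange(.5,1.16,.1):
    go(th,100); f=force(f0,4); print(round(th,2),f,tanrad(f,th),robot.current_gripper_width(),round(robot.current_t(),2))
    if np.linalg.norm(f)>30: break
E
```

```text
w 8.713192862127274 [ 4.77  0.32 -1.56] 11.4917
0.5 [ 5.7   0.63 -6.89] (np.float64(-3.33), np.float64(-8.27)) 8.744682721724843 11.88
0.6 [ 4.08  1.19 -7.45] (np.float64(-3.89), np.float64(-7.52)) 8.647330544791203 12.28
0.7 [-1.91  0.78 -3.3 ] (np.float64(-3.78), np.float64(-0.63)) 8.304956299439835 12.68
0.8 [-6.88  1.3   1.55] (np.float64(-3.9), np.float64(5.95)) 8.419382335345357 13.07
0.9 [-10.78   1.72   7.62] (np.float64(-3.76), np.float64(12.72)) 8.882734913480189 13.47
1.0 [-12.04   0.8   13.12] (np.float64(-3.06), np.float64(17.55)) 8.622402875515428 13.88
1.1 [-10.97   1.3   14.26] (np.float64(-3.35), np.float64(17.7)) 8.66056500697322 14.28
```

```bash
python3 - <<'E'
from m import *
OFF[:]=[1,0,2]
f0=np.array([0,0,0.])
for th in (1.12,1.2,1.1,1.0,.95,.9,.86,.82):
    go(th,80); f=force(f0,6); print(round(th,2),f,tanrad(f,th),round(robot.current_t(),2))
    if th<1.1 and tanrad(f,th)[0]>-.1: break
E
```

```text
1.12 [-7.24  1.25  6.08] (np.float64(-3.91), np.float64(8.65)) 14.62
1.2 [-7.92  1.46  9.75] (np.float64(-3.9), np.float64(11.98)) 15.06
1.1 [-6.11  1.41  8.86] (np.float64(-1.48), np.float64(10.69)) 15.54
1.0 [-5.25  1.3   7.69] (np.float64(-0.31), np.float64(9.34)) 16.02
0.95 [-4.89  0.74  6.63] (np.float64(-0.15), np.float64(8.25)) 16.39
0.9 [-4.03  1.36  5.59] (np.float64(0.27), np.float64(6.92)) 16.76
```

```bash
python3 - <<'E'
from m import *
OFF[:]=[1,0,2]
robot.command_gripper(30,35); robot.hold(.1)
print(force(0,6))
go(.9,100,up=25)
print(force(0,6))
go(.9,150,up=110); robot.hold(.2)
snap("side",(120,280,200,420),"side4")
print(robot.current_t())
S=dict(np.load("side4.npz"))
for th in (.8,.85,.9,.95): print(th,((project(S,[hp(th)+ey*62,hp(th)-ey*62])-[200,120])*3.6).tolist())
E
```

```text
[0.11 0.19 0.05]
[-0.2   0.07 -0.11]
18.7667
0.8 [[389.6556799146843, 152.45281664318824], [391.9341738346016, 84.51301571988357]]
0.85 [[377.1255265265952, 142.13497776407465], [380.9884534902634, 75.28900826479098]]
0.9 [[363.982094208876, 132.34959032076807], [369.5161601027996, 66.54850209425966]]
0.95 [[350.26037987082935, 123.13270690143106], [357.547594896057, 58.322319413339805]]
```

View pics/side4.png

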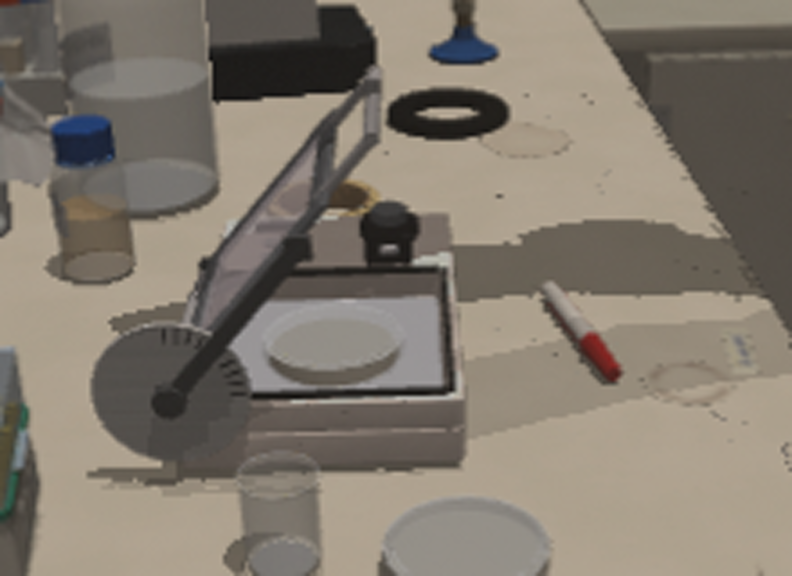

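```bash
python3 - <<'E'
from h import *
S=dict(np.load("side4.npz"))
cv2.imwrite("pics/side4z.png",cv2.resize(S["img"][133:238,235:310,::-1],None,fx=5.6,fy=5.6,interpolation=cv2.INTER_CUBIC))
E
```

```text
(no output)
```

View pics/side4z.png

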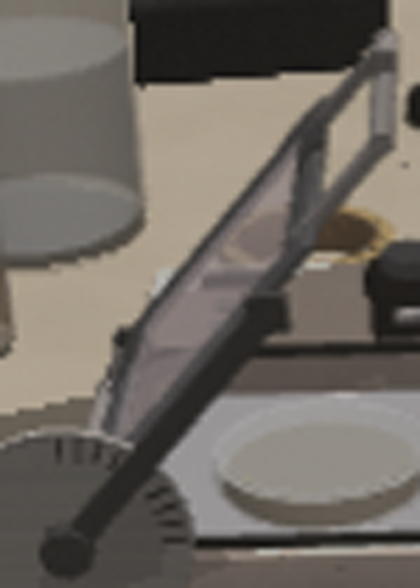

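```bash
cat > edge.py <<'E'
from h import *
from scipy.ndimage import map_coordinates, gaussian_filter
def edge(S,a,b,half=3,n=40,sgn=0):
    g=S["img"].astype(float).mean(2); a=np.array(a,float);b=np.array(b,float)
    for it in range(2):
        t=(b-a)/np.linalg.norm(b-a); nrm=np.array([-t[1],t[0]]); s=np.arange(-half,half+.01,.1); pts=[]
        for k in np.linspace(0,1,n):
            c=a+(b-a)*k; q=c+s[:,None]*nrm
            v=map_coordinates(g,[q[:,1],q[:,0]],order=1); dv=np.gradient(gaussian_filter(v,4))
            w=abs(dv) if sgn==0 else np.clip(sgn*dv,0,None)
            i=w.argmax(); 
            if w[i]>0.5 and 0<i<len(s)-1: pts.append(c+s[i]*nrm)
        pts=np.array(pts,np.float32); l=cv2.fitLine(pts,cv2.DIST_HUBER,0,.01,.01).ravel(); d=l[:2]*np.sign(l[:2]@t); p0=l[2:]
        a=p0+d*((a-p0)@d); b=p0+d*((b-p0)@d)
    res=np.std((pts-p0)@np.array([-d[1],d[0]]))
    q=plane(S,[a,b],ey,H@ey+100); e=q[1]-q[0]
    return np.arctan2(e[2],-(e@ex)),res,len(pts)
E
python3 - <<'E'
from edge import *
S=dict(np.load("side4.npz")); z=lambda x,y:(235+(x+.5)/5.6-.5,133+(y+.5)/5.6-.5)
for nm,a,b in (("ptr up",(95,500),(240,320)),("ptr low",(125,515),(265,345)),("cov far",(140,315),(320,105)),("near arm low",(312,240),(385,155)),("far arm up",(335,90),(376,45))):
    print(nm,edge(S,z(*a),z(*b)))
S0=dict(np.load("side0.npz"))
for nm,a,b in (("ptr up",(95,500),(240,320)),("ptr low",(125,515),(265,345))): print("init",nm,edge(S0,z(*a),z(*b)))
E
```

```text
ptr up (np.float64(0.9211638156349368), np.float64(0.6306289778545762), 40)
ptr low (np.float64(0.8693779592537041), np.float64(0.6124496645122318), 40)
cov far (np.float64(0.8651188863934165), np.float64(0.11299865897936727), 40)
near arm low (np.float64(0.8265648646331757), np.float64(0.8814177014531408), 40)
far arm up (np.float64(0.7192218271420656), np.float64(0.8121607846123484), 40)
init ptr up (np.float64(0.8697692574506615), np.float64(0.6375725145517059), 40)
init ptr low (np.float64(0.8673325780801849), np.float64(0.33988086038272425), 40)
```

```bash
python3 - <<'E'
from edge import *
z=lambda x,y:(235+(x+.5)/5.6-.5,133+(y+.5)/5.6-.5)
def center(S,a,b,half=6,n=60):
    g=S["img"].astype(float).mean(2); a=np.array(a);b=np.array(b); t=(b-a)/np.linalg.norm(b-a); nr=np.array([-t[1],t[0]]); s=np.arange(-half,half+.01,.1); pts=[]
    for k in np.linspace(0,1,n):
        c=a+(b-a)*k; q=c+s[:,None]*nr; v=map_coordinates(g,[q[:,1],q[:,0]],order=1)
        lo=v[abs(s)<1.5].min(); thr=lo+25
        m=v<thr; i0=np.argmin(abs(s)); 
        if not m[i0]: continue
        i=j=i0
        while i>0 and m[i-1]: i-=1
        while j<len(s)-1 and m[j+1]: j+=1
        if 2<s[j]-s[i]<9: pts.append(c+nr*(s[i]+s[j])/2)
    pts=np.array(pts,np.float32); l=cv2.fitLine(pts,cv2.DIST_HUBER,0,.01,.01).ravel(); p0=l[2:];d=l[:2]*np.sign(l[:2]@t)
    A=[p0-20*d,p0+20*d]; q=plane(S,A,ey,H@ey+105); e=q[1]-q[0]
    return len(pts),np.std((pts-p0)@[-d[1],d[0]]),np.arctan2(e[2],-(e@ex))
for n in ("side0","side2","side3","side4"):
    S=dict(np.load(n+".npz"))
    print(n,center(S,z(85,530),z(250,333)),center(S,z(115,495),z(245,338)))
    g=S["img"].astype(float).mean(2)
    m=np.zeros(g.shape,np.uint8); cv2.line(m,tuple(int(round(v)) for v in z(105,506)),tuple(int(round(v)) for v in z(245,338)),255,7)
    v,u=np.nonzero((m>0)&(g<60)); P=p3(S,np.c_[u,v].astype(float)); off=(P-H)@ey; k=abs(off-107)<8; P=P[k]
    l=cv2.fitLine(np.c_[-(P-H)@ex,P[:,2]].astype(np.float32),cv2.DIST_HUBER,0,.01,.01).ravel(); print("  depth fit",k.sum(),np.arctan2(l[1],l[0])%np.pi)
    # cover points by depth: grey panel/frame above, on the angle plane
S=dict(np.load("side4.npz"))
for e in [((140,315),(320,105)),((150,303),(300,128)),((170,280),(320,105))]: print(edge(S,z(*e[0]),z(*e[1])))
for a in (((300,165),(372,90)),): pass
# plane fit on cover pixels
vv,uu=np.mgrid[140:215,250:300]; px=np.c_[uu.ravel(),vv.ravel()].astype(float); P=p3(S,px); 
c=np.c_[-(P-H)@ex,P[:,2]-60,(P-H)@ey]; 
phi=np.arctan2(c[:,1],c[:,0]); r=np.hypot(c[:,0],c[:,1]); k=(abs(phi-.87)<.15)&(r>30)&(r<145)&(c[:,2]<81)&(c[:,2]>-81)
print(k.sum()); Q=c[k]
l=cv2.fitLine(Q[:,:2].astype(np.float32),cv2.DIST_HUBER,0,.01,.01).ravel(); print("cover depth",np.arctan2(l[1],l[0])%np.pi)
k2=(abs(phi-.87)<.15)&(r>150)&(r<195)&(abs(c[:,2])<70); print("handle phi",k2.sum(),np.median(phi[k2]))
E
```

```text
side0 (60, np.float64(0.22599798147472955), np.float64(0.8734006169019795)) (60, np.float64(0.20923378799263365), np.float64(0.8710229471054904))
  depth fit 231 0.8770296
side2 (60, np.float64(0.18386638623628215), np.float64(0.8734776565561927)) (60, np.float64(0.20069358391439118), np.float64(0.8676580850062636))
  depth fit 234 0.87306386
side3 (60, np.float64(0.16739606661460701), np.float64(0.8732352877340426)) (60, np.float64(0.1953083559366603), np.float64(0.8667396373683868))
  depth fit 228 0.87736684
side4 (59, np.float64(0.40797305011690377), np.float64(0.8726575620649472)) (60, np.float64(0.37743611321774706), np.float64(0.857464476468639))
  depth fit 248 0.8694708
(np.float64(0.8651188863934165), np.float64(0.11299865897936727), 40)
(np.float64(0.8651966263529063), np.float64(0.11079565542428356), 40)
(np.float64(0.8667845533626237), np.float64(0.12478914176750919), 40)
640
cover depth 0.87350416
handle phi 71 0.8880555182154167
```

```bash
python3 - <<'E'
from m import *
from edge import edge
robot.move_l([480,48,330],200); robot.hold(1.0)
d=snap("side",(120,280,200,420),"side5"); z=lambda x,y:(235+(x+.5)/5.6-.5,133+(y+.5)/5.6-.5)
print(edge(d,z(140,315),z(320,105)), np.abs(d["img"][140:240,240:300].astype(int)-np.load("side4.npz")["img"][140:240,240:300]).mean(), robot.current_wrist_force(), robot.current_t())
snap("top",(100,260,220,440),"top5")
E
```

```text
(np.float64(0.866850432160343), np.float64(0.1194510544143216), 40) 2.2936666666666667 [ 0.57  0.06 -0.67] 20.4333
```

View pics/side5.png

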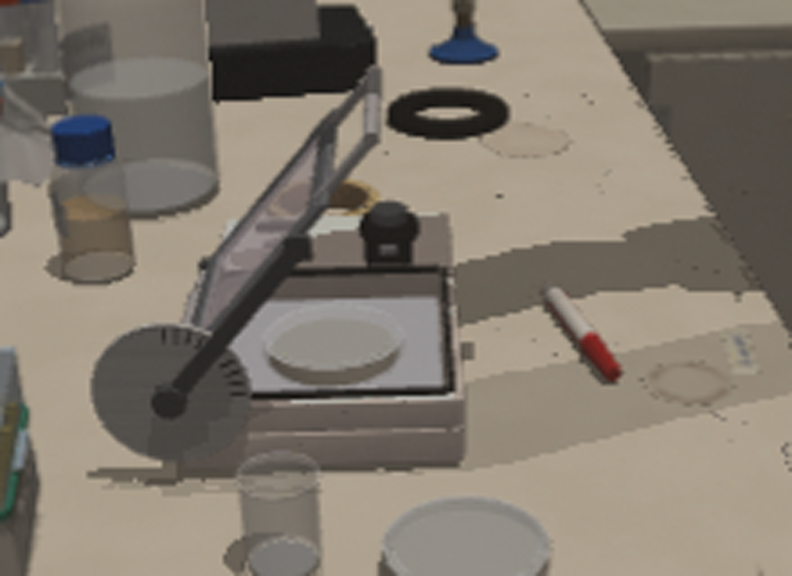

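The cover hasn't moved since release: the handle's bar ends are still at about (375,139) and (374,72) in the crop. The pointer, marker, beaker and dish haven't moved in the view either. All the angle estimates agree within about 0.02 rad, so I'm handing in.

```bash
python3 -c "
from station import robot
robot.close_job(); print(robot.current_t())"
```

```text
the job is handed in; nothing more can be done
the job is handed in; nothing more can be done
```

The cover now stands in line with the pointer as far as my camera checks can tell. I handed the job in at about 20 s of the 58 s allowed, and no verdict was reported.

- **What I did:** I pressed the button with the closed fingertips to its stop, and the cover sprang up to about 0.41 rad. I pinched the bar handle from above and folded the cover to about 1.20 rad. Then I eased it back under grip until the force along its swing was near zero, at about 0.90 rad. I let go and moved the arm clear. No second correction was needed.
- **Angle check:** The pointer measured about 0.873 rad. Most estimates spread between 0.867 and 0.877, with one noisier fit at 0.857. The cover edge measured 0.865 to 0.867 rad, unchanged more than 1 s after release, and a fit to the depth data gave 0.873 rad. The estimated error is about 0.01 rad against the 0.05 rad limit.
- **Surroundings:** In the last side picture the pointer, marker, beaker and dish look unmoved. The tape is partly hidden there, and I did not look at the final top picture. The wrist force was back to noise level, so the robot was touching nothing.
- **Checks that disagreed:**
  - A coarse depth reading of the handle gave 0.888 rad, still within tolerance.
  - Edge fits on the short handle arms and one pointer edge were too noisy (0.72 to 0.92 rad), so I did not use them.
  - While folding, the force along the line from the hinge to the handle reached about 18 N. My hinge estimate was 1 to 2 mm off, and a small offset brought it down to about 12 N.

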